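# Complete the packing trays with the inspected mouldings

### The job

Four inspected mouldings - a black knob, a grey square tube plug, a black pull handle and a red-brown bush - lie loose on the blue bench, and each of the four white packing trays has one empty pocket, at the robot's end. Complete every tray: put each moulding into the empty pocket of the tray that already holds its own kind, lying flat on the pocket floor, upright and lined up with the pocket. Lower the mouldings into place rather than dropping them, and leave the magnifying loupe and the tan spectacle case where they are.

Things in the scene. Friction and masses are not known exactly. Their poses are not given: they have to be found in the camera images.
- knob: Loose black control knob standing on its skirt: round, 40 mm high; skirt 46 mm across and 6 mm high, above 10 mm a fluted grip about 38 mm across; white pointer line on top along its x axis. Origin: centre of the underside, z up. 34 to 61 g. Grip it by the upper part, at least 13 mm above its underside, to keep the fingertips above the tray's rim (8 mm above its pocket floor).
- foot: Loose grey square tube plug (furniture foot), flange down: flange 42 x 42 mm and 10 mm high, above it a ribbed stem 34 x 34 mm, total height 38 mm. Origin: centre of the underside; x and y along the sides of the square, z up. 26 to 47 g. Grip the stem across two opposite sides, fingertips at least 13 mm above the underside. Quarter turns make no difference.
- pull: Loose black cupboard pull handle, standing on its two feet: 80 mm long along its x axis, feet 28 mm wide, a 22 mm wide bar along the top from 22 to 36 mm height, open below. Origin: midway between the feet, at the underside; y across the bar, z up. 34 to 61 g. Grip the middle of the bar across its width (along y), fingertips at least 13 mm above the underside. Half turns make no difference.
- bush: Loose red-brown rubber-like bush: plain upright ring 52 mm outside, 26 mm hole, 34 mm high. Origin: centre of the underside, z up. 41 to 74 g. Grip it across the outside, fingertips at least 13 mm above the underside.
- knob_tray: White packing tray, fixed, 218 x 80 mm, rim 10 mm high, holding two black knobs; pockets in one row, round, 62 mm across, floors 2 mm above the bench. Origin: on the bench below the centre of the EMPTY pocket (robot's end of the row). x: along the row, away from the robot, past knobs at 69 and 138 mm (42 mm high); z up. Fingers closing along y, tips above the rim, meet no neighbour.
- foot_tray: White packing tray, fixed, 206 x 76 mm, rim 10 mm high, holding two grey square tube plugs; pockets in one row, square, 58 x 58 mm, floors 2 mm above the bench. Origin: on the bench below the centre of the EMPTY pocket (robot's end of the row). x: along the row, away from the robot, past plugs at 65 and 130 mm (40 mm high); z up. Fingers closing along y, tips above the rim, meet no neighbour.
- pull_tray: White packing tray, fixed, 217 x 62 mm, rim 10 mm high, holding one black pull handle; pockets in one row, oblong, 96 x 44 mm (x, y), floors 2 mm above the bench. Origin: on the bench below the centre of the EMPTY pocket (robot's end of the row). x: along the row, away from the robot, past a handle at 103 mm (38 mm high); z up. Fingers closing along y, tips above the rim, meet no neighbour.
- bush_tray: White packing tray, fixed, 236 x 86 mm, rim 10 mm high, holding two red-brown bushes; pockets in one row, round, 68 mm across, floors 2 mm above the bench. Origin: on the bench below the centre of the EMPTY pocket (robot's end of the row). x: along the row, away from the robot, past bushes at 75 and 150 mm (36 mm high); z up. Fingers closing along y, tips above the rim, meet no neighbour.
- loupe: Bystander, not to be disturbed: silvery round stand magnifier with a pale glass top, 40 mm across, 44 mm high, standing among the loose mouldings. Origin: centre of the underside.
- case: Bystander, not to be disturbed: tan spectacle case lying on the bench to the robot's left, 160 mm along its x axis, 62 mm wide, 26 mm high. Origin: centre of the underside.
Things that resemble listed ones, but are neither listed nor needed, are in the scene too. What is shaped like the bush but green is not meant.

How it is judged:
At the end, for the whole second after the job is handed in: Each moulding in the empty pocket of its own kind's tray: within 13 mm of the pocket centre, on its floor (underside under 5 mm above the bench), upright within 0.12 rad, at rest; pull handle along, and plug square to, the pocket within 0.3 rad (horizontal distance between knob and knob_tray below 0.013 m and z of knob in the frame of knob_tray below 0.005 m and angle between each of knob, foot, pull, bush's own z axis and vertical below 0.12 rad and linear speed of each of knob, foot, pull, bush below 0.01 m/s and horizontal distance between foot and foot_tray below 0.013 m and z of foot in the frame of foot_tray below 0.005 m and horizontal distance between pull and pull_tray below 0.013 m and z of pull in the frame of pull_tray below 0.005 m and horizontal distance between bush and bush_tray below 0.013 m and z of bush in the frame of bush_tray below 0.005 m and angle between the x axis of pull and the x axis of pull_tray, either way round below 0.3 rad and (angle between the x axis of foot and the x axis of foot_tray, either way round below 0.3 rad or angle between the x axis of foot and the y axis of foot_tray, either way round below 0.3 rad)); the robot touches nothing.
It fails at once if a moulding is dropped or thrown: it moves faster than 0.7 m/s (a fall of about 25 mm) while no finger touches it ((contact force between knob and the fingers below 0.05 N and linear speed of knob above 0.7 m/s) or (contact force between foot and the fingers below 0.05 N and linear speed of foot above 0.7 m/s) or (contact force between pull and the fingers below 0.05 N and linear speed of pull above 0.7 m/s) or (contact force between bush and the fingers below 0.05 N and linear speed of bush above 0.7 m/s)).
It fails at once if the loupe is pushed more than 20 mm or tipped over (distance of loupe from where it was at the start of the episode above 0.02 m or angle between loupe's own z axis and vertical above 0.5 rad).
It fails at once if the spectacle case is pushed more than 20 mm (distance of case from where it was at the start of the episode above 0.02 m).
It also fails if it takes over 99 s, if anything falls off the work surface, if the arm or the gripper's body presses on something with over 40 N, if the wrist force passes 120 N, or if a joint passes its speed limit or range.

### The arm

A 7-joint arm with a two-finger parallel gripper is mounted at the origin on the work surface. World frame = base frame: x ahead of the robot, y to its left, z up, the work surface at z = 0. Lengths are in m, angles in rad, forces in N, time in s.
With the tool pointing down it reaches from about 0.425 to 0.875 m from the base axis. Payload 4.7 kg.
Tool frame: the origin (TCP) lies where the fingers leave the gripper's body, on its centre line; the fingertips stand 70 mm ahead of it and the grasp point (between the pads) lies 51 mm ahead of it; z points along the fingers, y is the line along which they close (so a half turn about z gives the same grasp; the last joint's range is limited). The gripper opens to 87 mm and grips with 3 to 60 N. Pads are 19 mm wide; open, the fingers measure 117 mm over their backs; the gripper's body (75 mm by 190 mm) begins 51 mm behind the grasp point.
Start: joints at [-1.138, 0.321, -0.07, 1.45, 0.023, 1.371, -0.057], TCP at [0.264, 0.594, 0.292] pointing down, gripper open.
Joint ranges: [-2.86, 2.86], [-0.3, 2.09], [-1.38, 1.24], [0.06, 2.45], [-1.56, 4.7], [0.09, 2.05], [-2.69, 2.69]. Speed limits (rad/s): [2.57, 2.57, 3.14, 3.14, 3.14, 3.14, 3.14].

### API

Orientations are given as a rotation vector (axis times angle).
In Python, from bench import ctrl gives the robot as it stands.
- The arm moves only by the tool play_rows, never from a script. Its argument "increments" is a list that holds one entry, the list of rows, each a list of 7 numbers: the shift along the tool's x, y, z as a fraction of full scale, then the turn, a rotation vector about the tool's x, y, z as a fraction of full scale, then the gripper command: -1 is shut, 1 is fully open, values between are in proportion. A call has 1 to 8 rows; each row is the pose to reach, as a shift and turn from the pose commanded when the call began, along the tool's axes at that moment; what a row does not reach only later rows make up. Full scale, the value 1, is 0.1 m for a shift and 90 degrees for a turn. A row lasts 1/10 s, in which the tool goes at most 50 mm and 8.59 degrees, less where a joint would pass 70% of its speed; a pose out of reach is approached as far as the arm can. A call with a number of a shift or a turn outside -1 to 1 is refused whole. A call with a gripper value outside its range is refused whole. The fingers move at their own pace and stop on an object; "squeeze" is the grip in N (left out, the last holds). Time passes only in rows, so rows that repeat a pose let the fingers close. It gives the time, the measured TCP pose, the force, the opening and the grip force at its end, in the units of the state.
- ctrl.get_state(): the state, without advancing time (a new reading comes with each control period).
- ctrl.get_image(name): name is "scene" or "top" or "wrist"; returns the picture (384x512x3 uint8, red, green, blue); there is no depth.
- ctrl.get_calibration(name): a dict with "vertical_fov" (degrees; the focal length in pixels is half the picture's height over the tangent of half this angle, whatever the lens; pixels are square), "cx", "cy" (the principal point, pixels), "R" (3x3) and "t" (3): a world point X has camera coordinates R X + t; the wrist camera has in their place "T_tool_cam" (4x4, takes a point from camera to tool coordinates, whose origin is the TCP and whose axes are the flange's). Camera axes: x right, y down, z forward; pixel columns grow to the right and rows downward; lengths in m; the calibration is good to about 2 mm. A picture is of the moment at which its call begins: read the wrist's pose just before it. get_calibration takes no time and is no camera call.
- ctrl.close_job(): hands the job in; it is judged then, once.
The state is a dict: "time": time; "joint_positions": joint angles; "qd": joint speeds; "joint_torque": joint torques, N m; "position": TCP position; "tool_rot": TCP orientation; "ft_force": force on the tool from outside, world axes, zero at the start; "torque": the same for the moment, N m; "grip_width": opening from 0.0 (shut) to 1.0 (fully open); "grip_force": force on a finger pad.
Only numpy, scipy, OpenCV 4.12 (cv2) and the standard library are available. Lean on these libraries where they do the work, as an engineer would, in place of code of your own. Each camera call takes 0.05 s, during which the arm holds its last target. There are 200 camera calls.

## Working session

There is one attempt and no reset: what is moved stays moved. The work goes in short steps, Python scripts to look and compute and a tool call to move; the robot and the scene stay as the last step left them, time stands still between calls to the robot, and variables do not carry over. Pictures are saved under pics/ and viewed, at most 14 in all, crops included, and the job is handed in when it is done.

Besides the shell and the picture viewer there is one more tool, called after "Request:" as name(argument=value, ...) on one line, values as JSON. play_rows: Moves the arm, as the interface text tells. Shift numbers are shares of 0.1 m and turn numbers shares of 90 degrees, none past 1 either way. Its arguments: {"type":"object","properties":{"increments":{"type":"array"},"squeeze":{"type":"number"}},"required":["increments"]}

```bash
mkdir -p pics; python3 - <<'E'
from bench import ctrl
import cv2
s=ctrl.get_state();print(s)
for n in("scene","top"):
    c=ctrl.get_calibration(n);print(n,c)
    cv2.imwrite(f"pics/{n}0.png",cv2.resize(ctrl.get_image(n)[...,::-1],(800,600),interpolation=cv2.INTER_CUBIC))
print(ctrl.get_calibration("wrist"))
E
```

```text
{'time': 0.0, 'joint_positions': array([-1.13788408,  0.32182492, -0.07009711,  1.45168663,  0.02263934,
        1.3708408 , -0.05693443]), 'qd': array([-0.00077153,  0.00070852, -0.00082848, -0.00012151,  0.00218424,
       -0.00098841,  0.00162422]), 'joint_torque': array([-7.83417418e-04, -4.91287494e+01, -4.04645959e-01, -3.12534571e+01,
       -6.39746315e-02,  4.38052998e-02,  1.84674118e-04]), 'position': array([0.26420477, 0.5934018 , 0.29115444]), 'tool_rot': array([-6.52989017e-01, -3.07269709e+00,  3.06771883e-03]), 'ft_force': array([-1.04880044,  0.523434  , -0.17157408]), 'torque': array([-0.02363957,  0.01437591,  0.02562064]), 'grip_force': 0.0, 'grip_width': 1.0012331258472948}
scene {'vertical_fov': 52.61706282896915, 'cx': 251.9557757432124, 'cy': 194.69015793649294, 'R': array([[ 0.22795583,  0.9735992 ,  0.01186324],
       [ 0.7361211 , -0.16435283, -0.65659263],
       [-0.6373083 ,  0.1584069 , -0.7541521 ]]), 't': array([-0.19427471, -0.31456617,  1.38567492])}
top {'vertical_fov': 52.83504887601432, 'cx': 250.3259173519689, 'cy': 194.93838332219934, 'R': array([[-0.02411336, -0.99949211,  0.02083419],
       [-0.9965274 ,  0.02236999, -0.0802043 ],
       [ 0.07969751, -0.02269583, -0.99656069]]), 't': array([0.09352846, 0.48472367, 1.29122281])}
{'vertical_fov': 68.36307180265499, 'cx': 256.16407238581667, 'cy': 192.20302123495063, 'T_tool_cam': array([[ 2.51113198e-05, -9.55256916e-01, -2.95777322e-01,
         8.20687611e-02],
       [ 9.99999902e-01, -1.07067816e-04,  4.30690858e-04,
        -1.22880863e-03],
       [-4.43088653e-04, -2.95777304e-01,  9.55256819e-01,
        -9.16265559e-02],
       [ 0.00000000e+00,  0.00000000e+00,  0.00000000e+00,
         1.00000000e+00]])}
```

View pics/top0.png

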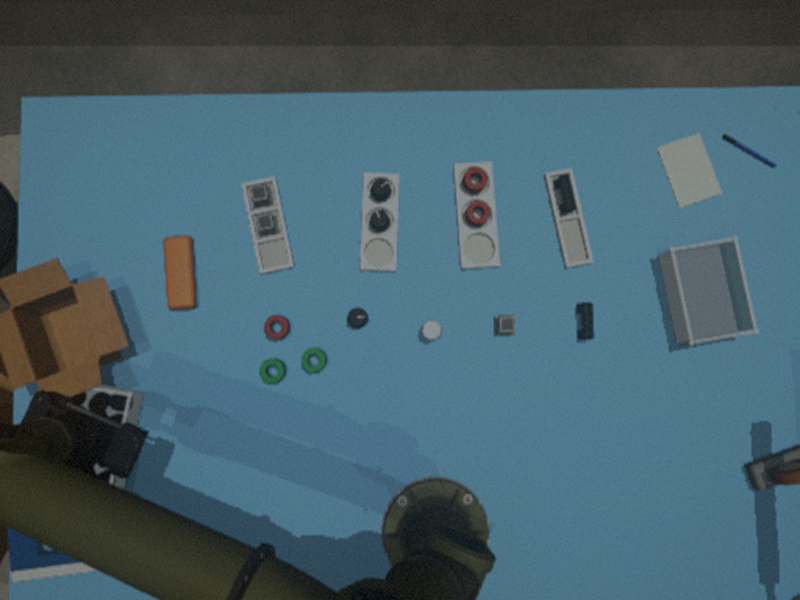

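View pics/scene0.png

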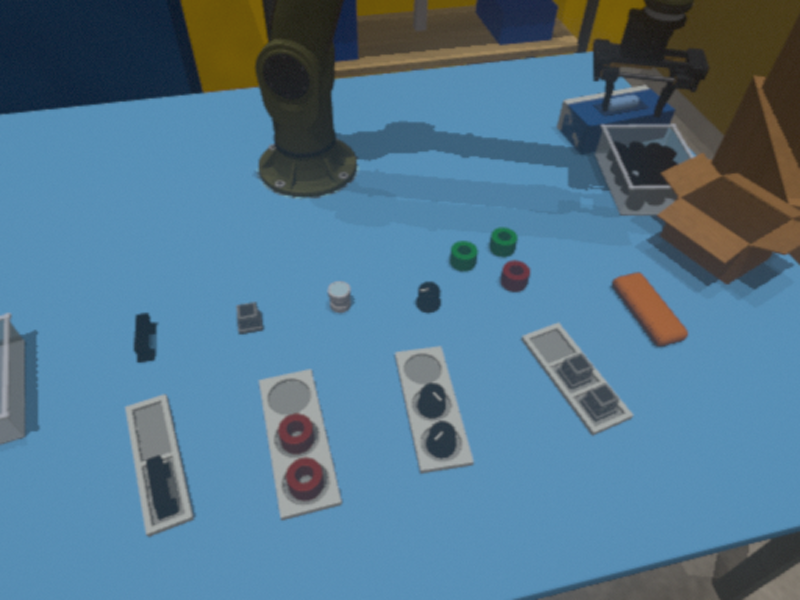

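```bash
cat > h.py <<'E'
import numpy as np
from scipy.spatial.transform import Rotation as Ro
from bench import ctrl
def ray(name,uv,z,s=1,state=None):
    c=ctrl.get_calibration(name);f=192/np.tan(np.radians(c["vertical_fov"]/2))
    uv=np.atleast_2d(uv)/s
    d=np.c_[(uv[:,0]-c["cx"])/f,(uv[:,1]-c["cy"])/f,np.ones(len(uv))]
    if name=="wrist":
        T=c["T_tool_cam"];R=Ro.from_rotvec(state["tool_rot"]).as_matrix()
        o=R@T[:3,3]+state["position"];d=d@(R@T[:3,:3]).T
    else: o=-c["R"].T@c["t"];d=d@c["R"]
    return (o+d*((z-o[2])/d[:,2])[:,None])[:,:2]
E
python3 - <<'E'
from h import *
for n,uv,z in [("bush",(277,327),.034),("knob",(357,318),.04),("loupe",(431,330),.044),("foot",(506,324),.038),("pull",(585,304),.036),("pull",(585,339),.036),("g",(272,371),.034),("g",(314,360),.034),
 ("ftp",(272,253),.002),("ktp",(379,252),.002),("btp",(480,248),.002),("ptp",(574,242),.002)]: print(n,ray("top",uv,z,1.5625).round(3))
for n,a in dict(ft=[(259,272),(293,266),(277,177),(242,184)],kt=[(361,270),(396,271),(399,173),(364,173)],bt=[(462,268),(498,266),(491,162),(455,164)],pt=[(566,267),(592,262),(572,169),(546,173)]).items():
    p=ray("top",a,.01,1.5625);v=p[2]+p[3]-p[0]-p[1]
    print(n,p.round(3).tolist(),np.degrees(np.arctan2(v[1],v[0])).round(1), np.linalg.norm(v)/2)
E
```

```text
bush [[0.443 0.327]]
knob [[0.458 0.156]]
loupe [[ 0.429 -0.   ]]
foot [[ 0.438 -0.162]]
pull [[ 0.477 -0.335]]
pull [[ 0.402 -0.331]]
g [[0.35  0.338]]
g [[0.371 0.249]]
ftp [[0.608 0.341]]
ktp [[0.605 0.106]]
btp [[ 0.61  -0.118]]
ptp [[ 0.619 -0.329]]
ft [[0.565, 0.369], [0.577, 0.295], [0.776, 0.328], [0.762, 0.405]] 9.9 0.20087334785944216
kt [[0.565, 0.146], [0.561, 0.07], [0.78, 0.057], [0.782, 0.135]] -3.0 0.2183647343158687
bt [[0.565, -0.076], [0.567, -0.155], [0.802, -0.149], [0.799, -0.068]] 1.8 0.23430306143704008
pt [[0.562, -0.306], [0.572, -0.364], [0.783, -0.33], [0.775, -0.271]] 9.3 0.21443298765809998
```

Request:
play_rows(increments=[[[0,0,0,0,0,-0.09,1],[0,0,0,0,0,-0.18,1],[0,0,0,0,0,-0.267,1],[0,0,0,0,0,-0.267,1]]], squeeze=15)

```text
time: 0.5
position: [0.2643, 0.5936, 0.2917]
tool_rot: [0.001, -3.141, 0.001]
ft_force: [-0.2, -0.6, 0.2]
grip_width: 0.998
grip_force: 0.0
```

Request:
play_rows(increments=[[[-0.2,-0.3,0.1,0,0,0,1],[-0.4,-0.6,0.2,0,0,0,1],[-0.6,-0.9,0.2,0,0,0,1]]])

```text
time: 0.8
position: [0.3245, 0.5021, 0.2702]
tool_rot: [-0.004, -3.14, 0.004]
ft_force: [0.4, -0.2, -0.2]
grip_width: 1.003
grip_force: 0.0
```

Request:
play_rows(increments=[[[-0.2,-0.3,0.1,0,0,0,1],[-0.4,-0.6,0.2,0,0,0,1],[-0.6,-0.9,0.2,0,0,0,1]]])

```text
time: 1.1
position: [0.3846, 0.4119, 0.2505]
tool_rot: [-0.005, -3.14, 0.003]
ft_force: [0.2, -0.5, 0.8]
grip_width: 1.0
grip_force: 0.0
```

Request:
play_rows(increments=[[[-0.2,-0.3,0,0,0,0,1],[-0.4,-0.6,0,0,0,0,1],[-0.6,-0.8,0,0,0,0,1],[-0.6,-0.8,0,0,0,0,1],[-0.6,-0.8,0,0,0,0,1],[-0.6,-0.8,0,0,0,0,1]]])

```text
time: 1.7
position: [0.4436, 0.335, 0.2521]
tool_rot: [0.001, -3.141, -0.001]
ft_force: [0.5, 0.4, -1.4]
grip_width: 0.999
grip_force: 0.0
```

```bash
cat >> h.py <<'E'
import cv2
def look(n):
    s=ctrl.get_state();im=ctrl.get_image("wrist");np.savez(f"pics/{n}.npz",position=s["position"],tool_rot=s["tool_rot"])
    cv2.imwrite(f"pics/{n}.png",cv2.resize(im[...,::-1],(800,600),interpolation=cv2.INTER_CUBIC))
    print(s["time"],s["position"].round(4),s["tool_rot"].round(3),s["grip_width"],s["ft_force"].round(1))
E
python3 -c "
from h import *
look('w1')"
```

```text
1.7 [0.4436 0.335  0.2521] [ 1.000e-03 -3.141e+00 -1.000e-03] 0.999199091553322 [ 0.5  0.4 -1.4]
```

View pics/w1.png

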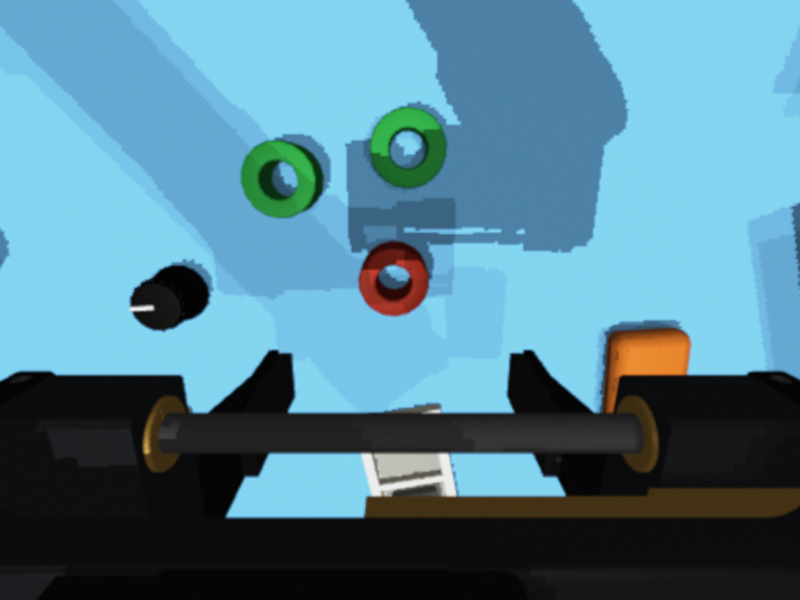

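```bash
python3 -c "
from h import *
s=np.load('pics/w1.npz')
for uv,z in [((394,278),.034),((156,304),.04),((282,178),.034),((408,147),.034)]: print(ray('wrist',uv,z,1.5625,s).round(4))
"
```

```text
[[0.44   0.3298]]
[[0.4579 0.1582]]
[[0.3703 0.2543]]
[[0.3504 0.3394]]
```

Request:
play_rows(increments=[[[0.03,-0.05,0.33,0,0,0,1],[0.03,-0.05,0.66,0,0,0,1],[0.03,-0.05,1,0,0,0,1],[0.03,-0.05,1,0,0,0,1]]])

```text
time: 2.15
position: [0.438, 0.3279, 0.1476]
tool_rot: [0.003, -3.134, 0.009]
ft_force: [-0.2, -0.9, 0.3]
grip_width: 0.997
grip_force: 0.0
```

Request:
play_rows(increments=[[[0,0,0.25,0,0,0,1],[0,0,0.5,0,0,0,1],[0,0,0.67,0,0,0,1],[0,0,0.67,0,0,0,1],[0,0,0.67,0,0,0,0]]])

```text
time: 2.65
position: [0.4419, 0.33, 0.0868]
tool_rot: [-0.002, 3.14, 0.002]
ft_force: [0.8, -0.3, 1.0]
grip_width: 0.967
grip_force: 0.0
```

Request:
play_rows(increments=[[[0,0,0,0,0,0,-0.5],[0,0,0,0,0,0,-1],[0,0,0,0,0,0,-1],[0,0,0,0,0,0,-1],[0,0,0,0,0,0,-1],[0,0,0,0,0,0,-1]]])

```text
time: 3.25
position: [0.4417, 0.3291, 0.0857]
tool_rot: [-0.001, 3.141, 0.001]
ft_force: [-1.1, -0.5, 3.2]
grip_width: 0.585
grip_force: 15.0
```

Request:
play_rows(increments=[[[0,0,-0.15,0,0,0,-1],[0,0,-0.35,0,0,0,-1],[0,0,-0.6,0,0,0,-1],[0,0,-0.85,0,0,0,-1],[0,0,-1,0,0,0,-1],[0,0,-1,0,0,0,-1]]])

```text
time: 3.85
position: [0.4427, 0.3298, 0.1881]
tool_rot: [-0.001, 3.138, 0.005]
ft_force: [0.4, 0.3, -0.4]
grip_width: 0.591
grip_force: 15.0
```

Request:
play_rows(increments=[[[-0.04,-0.1,0,0,0,0,-1],[-0.12,-0.3,0,0,0,0,-1],[-0.22,-0.6,0,0,0,0,-1],[-0.334,-0.89,0,0,0,0,-1]]])

```text
time: 4.25
position: [0.4743, 0.2377, 0.1833]
tool_rot: [0.002, -3.139, 0.004]
ft_force: [1.0, -0.6, -0.5]
grip_width: 0.589
grip_force: 15.0
```

Request:
play_rows(increments=[[[-0.11,-0.3,0,0,0,0,-1],[-0.22,-0.6,0,0,0,0,-1],[-0.334,-0.89,0,0,0,0,-1]]])

```text
time: 4.55
position: [0.5078, 0.1482, 0.1834]
tool_rot: [-0.0, -3.139, 0.003]
ft_force: [0.7, 0.3, -0.0]
grip_width: 0.589
grip_force: 15.0
```

Request:
play_rows(increments=[[[-0.11,-0.3,0,0,0,0,-1],[-0.22,-0.6,0,0,0,0,-1],[-0.334,-0.89,0,0,0,0,-1]]])

```text
time: 4.85
position: [0.541, 0.0594, 0.1834]
tool_rot: [-0.0, -3.138, 0.002]
ft_force: [0.5, -0.5, 0.0]
grip_width: 0.586
grip_force: 15.0
```

Request:
play_rows(increments=[[[-0.11,-0.3,0,0,0,0,-1],[-0.22,-0.6,0,0,0,0,-1],[-0.334,-0.89,0,0,0,0,-1]]])

```text
time: 5.15
position: [0.5743, -0.0294, 0.1834]
tool_rot: [-0.001, -3.138, 0.001]
ft_force: [0.3, 0.1, -0.6]
grip_width: 0.585
grip_force: 15.0
```

Request:
play_rows(increments=[[[-0.11,-0.3,0,0,0,0,-1],[-0.22,-0.6,0,0,0,0,-1],[-0.3,-0.8,0,0,0,0,-1],[-0.334,-0.89,0,0,0,0,-1],[-0.334,-0.89,0,0,0,0,-1],[-0.334,-0.89,0,0,0,0,-1]]])

```text
time: 5.75
position: [0.6081, -0.1148, 0.1843]
tool_rot: [0.002, -3.14, -0.002]
ft_force: [0.5, 0.1, -1.3]
grip_width: 0.589
grip_force: 15.0
```

```bash
python3 -c "
from h import *
look('w2')"
```

```text
5.75 [ 0.6081 -0.1148  0.1843] [ 2.00e-03 -3.14e+00 -2.00e-03] 0.5892123800880285 [ 0.5  0.1 -1.3]
```

View pics/w2.png

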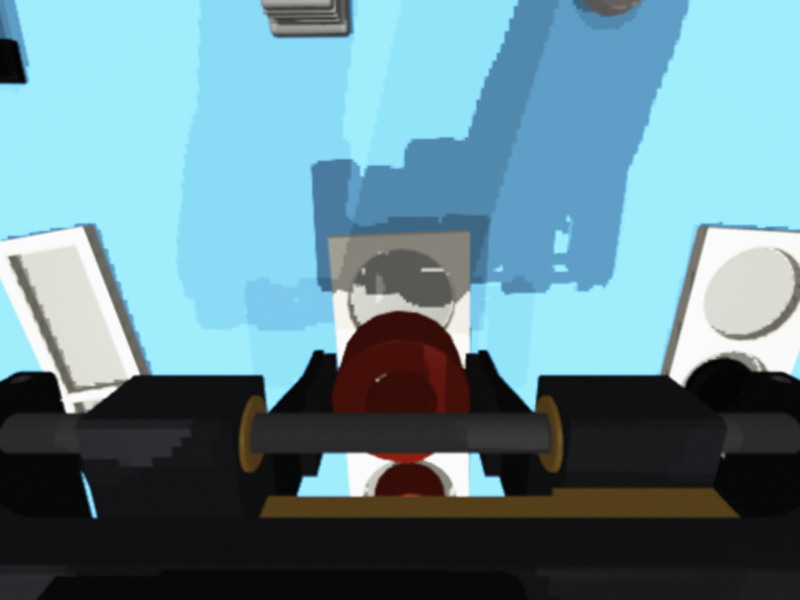

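```bash
python3 -c "
from h import *
s=np.load('pics/w2.npz')
for n,uv,z in [('bt near',(328,238),.01),('bt near',(470,231),.01),('bush circ',(402,300),.004),('pull tray nr corner',(95,225),.01),('pull tray right edge',(150,376),.01),('knob near L',(704,226),.01),('knob pocket',(754,293),.006)]: print(n,ray('wrist',uv,z,1.5625,s).round(4))
"
```

```text
bt near [[ 0.5683 -0.1591]]
bt near [[ 0.564  -0.0735]]
bush circ [[ 0.6093 -0.1143]]
pull tray nr corner [[ 0.5607 -0.2981]]
pull tray right edge [[ 0.6604 -0.2817]]
knob near L [[0.5608 0.0667]]
knob pocket [[0.6038 0.11  ]]
```

Request:
play_rows(increments=[[[0,0,0.2,0,0,0,-1],[0,0,0.45,0,0,0,-1],[0,0,0.7,0,0,0,-1],[0,0,0.85,0,0,0,-1],[0,0,0.93,0,0,0,-1],[0,0,0.98,0,0,0,-1],[0,0,0.98,0,0,0,-1],[0,0,0.98,0,0,0,-1]]])

```text
time: 6.6
position: [0.6096, -0.1159, 0.0883]
tool_rot: [-0.001, 3.14, -0.0]
ft_force: [0.3, 1.0, -0.3]
grip_width: 0.589
grip_force: 15.0
```

Request:
play_rows(increments=[[[0,0,0,0,0,0,0.3],[0,0,0,0,0,0,0.6],[0,0,0,0,0,0,0.8],[0,0,0,0,0,0,0.8],[0,0,-0.15,0,0,0,0.8],[0,0,-0.4,0,0,0,0.8],[0,0,-0.7,0,0,0,1],[0,0,-1,0,0,0,1]]])

```text
time: 7.4
position: [0.6088, -0.1161, 0.1894]
tool_rot: [-0.001, 3.141, -0.0]
ft_force: [0.8, -0.3, 0.8]
grip_width: 0.979
grip_force: 0.0
```

Request:
play_rows(increments=[[[0.16,0.3,-0.1,0,0,0,1],[0.33,0.6,-0.2,0,0,0,1],[0.5,0.91,-0.3,0,0,0,1]]])

```text
time: 7.7
position: [0.5583, -0.0245, 0.2191]
tool_rot: [0.001, 3.14, 0.0]
ft_force: [0.6, 2.0, -0.4]
grip_width: 1.001
grip_force: 0.0
```

Request:
play_rows(increments=[[[0.16,0.3,0,0,0,0,1],[0.33,0.6,0,0,0,0,1],[0.5,0.91,0,0,0,0,1]]])

```text
time: 8.0
position: [0.5082, 0.0669, 0.2188]
tool_rot: [-0.0, 3.14, 0.001]
ft_force: [0.3, 0.7, 0.6]
grip_width: 1.0
grip_force: 0.0
```

Request:
play_rows(increments=[[[0.16,0.3,0,0,0,0,1],[0.33,0.6,0,0,0,0,1],[0.5,0.91,0,0,0,0,1],[0.5,0.91,0,0,0,0,1],[0.5,0.91,0,0,0,0,1]]])

```text
time: 8.5
position: [0.4587, 0.1573, 0.2184]
tool_rot: [-0.004, 3.14, 0.0]
ft_force: [0.9, -0.7, 0.7]
grip_width: 0.999
grip_force: 0.0
```

```bash
python3 -c "
from h import *
look('w3')
cv2.imwrite('pics/t3.png',cv2.resize(ctrl.get_image('top')[85:265,80:420,::-1],None,fx=2.3,fy=2.3,interpolation=cv2.INTER_CUBIC))"
```

```text
8.5 [0.4587 0.1573 0.2184] [-0.004  3.14   0.   ] 0.99927217559966 [ 0.9 -0.7  0.7]
```

View pics/w3.png

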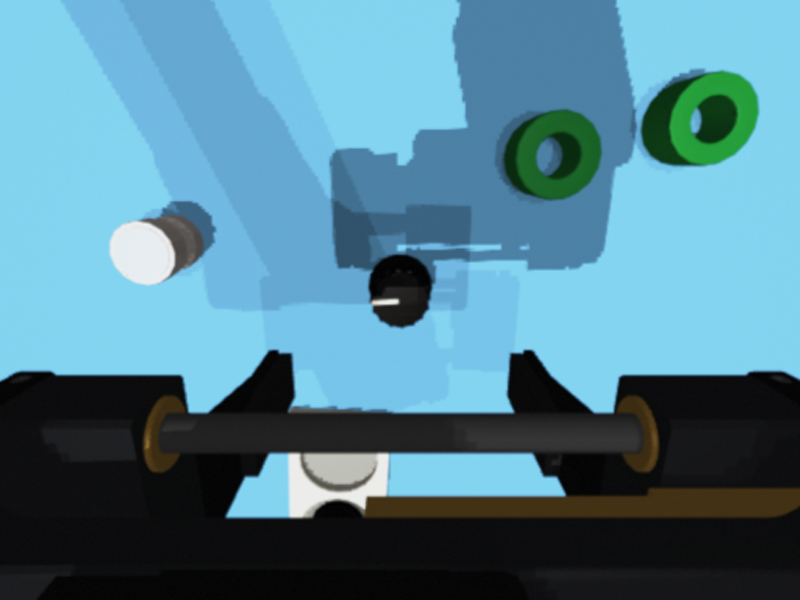

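View pics/t3.png

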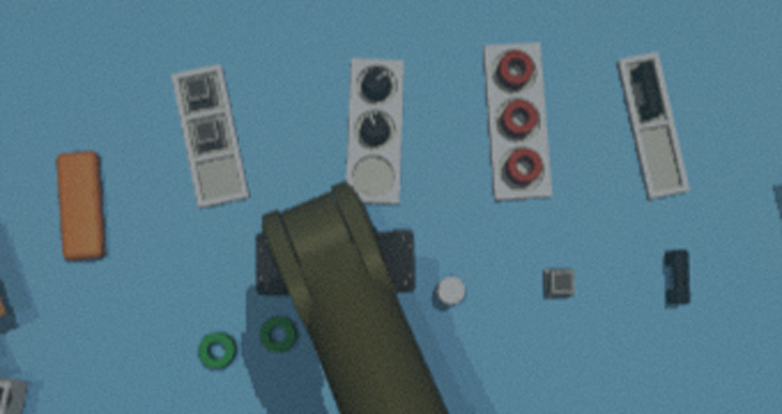

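Request:
play_rows(increments=[[[0,0,0.33,0,0,0,1],[0,0,0.66,0,0,0,1],[0,0,0.8,0,0,0,1],[0,0,0.8,0,0,0,1]]])

```text
time: 9.0
position: [0.4578, 0.1548, 0.1352]
tool_rot: [-0.003, -3.137, 0.004]
ft_force: [-0.6, -0.4, 0.6]
grip_width: 1.002
grip_force: 0.0
```

Request:
play_rows(increments=[[[0,0,0.2,0,0,0,1],[0,0,0.4,0,0,0,1],[0,0,0.51,0,0,0,1],[0,0,0.51,0,0,0,0],[0,0,0.51,0,0,0,-0.5],[0,0,0.51,0,0,0,-1],[0,0,0.51,0,0,0,-1],[0,0,0.51,0,0,0,-1]]])

```text
time: 9.8
position: [0.459, 0.1572, 0.0869]
tool_rot: [-0.001, 3.14, 0.001]
ft_force: [0.5, -0.2, 0.2]
grip_width: 0.632
grip_force: 0.0
```

Request:
play_rows(increments=[[[0,0,0,0,0,0,-1],[0,0,0,0,0,0,-1],[0,0,-0.15,0,0,0,-1],[0,0,-0.35,0,0,0,-1],[0,0,-0.6,0,0,0,-1],[0,0,-0.85,0,0,0,-1],[0,0,-1,0,0,0,-1],[0,0,-1,0,0,0,-1]]])

```text
time: 10.6
position: [0.4599, 0.1575, 0.1885]
tool_rot: [-0.001, 3.137, 0.003]
ft_force: [0.4, 0.0, -0.9]
grip_width: 0.425
grip_force: 15.0
```

Request:
play_rows(increments=[[[-0.1,-0.04,0,0,0,0,-1],[-0.3,-0.1,0,0,0,0,-1],[-0.52,-0.18,0,0,0,0,-1],[-0.73,-0.25,0,0,0,0,-1]]])

```text
time: 11.0
position: [0.5323, 0.1309, 0.1845]
tool_rot: [0.001, -3.14, 0.002]
ft_force: [-0.1, -0.4, -0.3]
grip_width: 0.425
grip_force: 15.0
```

Request:
play_rows(increments=[[[-0.25,-0.08,0,0,0,0,-1],[-0.5,-0.16,0,0,0,0,-1],[-0.67,-0.22,0,0,0,0,-1],[-0.73,-0.24,0,0,0,0,-1],[-0.73,-0.24,0,0,0,0,-1],[-0.73,-0.24,0,0,0,0,-1]]])

```text
time: 11.6
position: [0.6037, 0.1083, 0.1852]
tool_rot: [0.002, -3.139, 0.0]
ft_force: [-0.8, -0.2, -0.2]
grip_width: 0.423
grip_force: 15.0
```

```bash
python3 -c "
from h import *
look('w4')"
```

```text
11.6 [0.6037 0.1083 0.1852] [ 2.000e-03 -3.139e+00  0.000e+00] 0.42299130274385704 [-0.8 -0.2 -0.2]
```

View pics/w4.png

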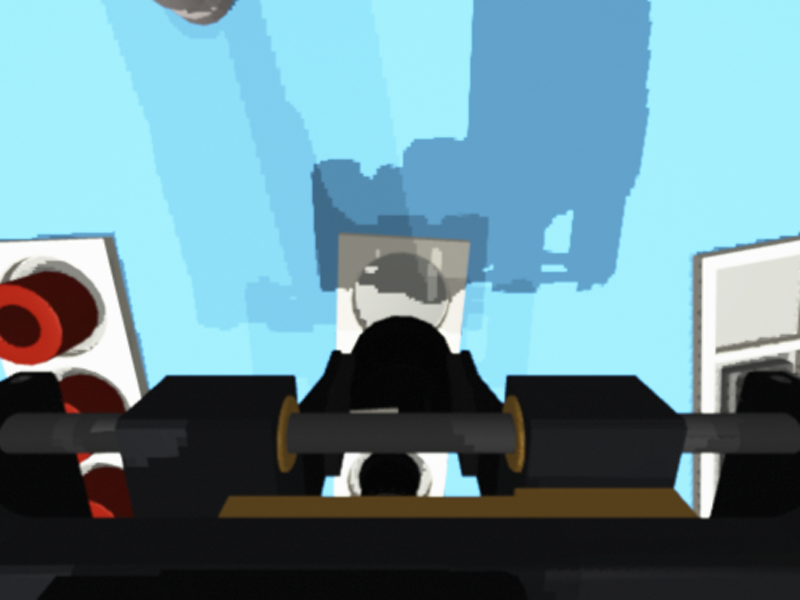

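Request:
play_rows(increments=[[[0,0,0.2,0,0,0,-1],[0,0,0.45,0,0,0,-1],[0,0,0.7,0,0,0,-1],[0,0,0.85,0,0,0,-1],[0,0,0.93,0,0,0,-1],[0,0,0.98,0,0,0,-1],[0,0,0.98,0,0,0,-1],[0,0,0.98,0,0,0,-1]]])

```text
time: 12.45
position: [0.6054, 0.1082, 0.0893]
tool_rot: [-0.001, 3.14, 0.001]
ft_force: [-0.3, 0.1, -1.0]
grip_width: 0.423
grip_force: 15.0
```

Request:
play_rows(increments=[[[0,0,0,0,0,0,0],[0,0,0,0,0,0,0.4],[0,0,0,0,0,0,0.8],[0,0,0,0,0,0,0.8],[0,0,-0.15,0,0,0,0.8],[0,0,-0.4,0,0,0,0.8],[0,0,-0.7,0,0,0,1],[0,0,-1,0,0,0,1]]])

```text
time: 13.25
position: [0.6047, 0.1079, 0.1904]
tool_rot: [-0.001, 3.141, 0.0]
ft_force: [1.4, -0.2, 0.4]
grip_width: 0.966
grip_force: 0.0
```

Request:
play_rows(increments=[[[0.18,-0.3,-0.1,0,0,0,1],[0.36,-0.6,-0.2,0,0,0,1],[0.55,-0.9,-0.3,0,0,0,1]]])

```text
time: 13.55
position: [0.5494, 0.017, 0.2201]
tool_rot: [-0.002, 3.14, 0.0]
ft_force: [-0.1, 0.4, 0.6]
grip_width: 1.0
grip_force: 0.0
```

Request:
play_rows(increments=[[[0.18,-0.3,0,0,0,0,1],[0.36,-0.6,0,0,0,0,1],[0.55,-0.9,0,0,0,0,1]]])

```text
time: 13.85
position: [0.4942, -0.0733, 0.2197]
tool_rot: [-0.001, 3.14, 0.001]
ft_force: [0.2, -0.6, 0.2]
grip_width: 1.0
grip_force: 0.0
```

Request:
play_rows(increments=[[[0.18,-0.3,0,0,0,0,1],[0.36,-0.6,0,0,0,0,1],[0.55,-0.9,0,0,0,0,1],[0.55,-0.9,0,0,0,0,1],[0.55,-0.9,0,0,0,0,1]]])

```text
time: 14.35
position: [0.4398, -0.1626, 0.2194]
tool_rot: [0.002, 3.139, 0.001]
ft_force: [0.1, 0.4, 0.6]
grip_width: 1.004
grip_force: 0.0
```

```bash
python3 -c "
from h import *
look('w5')
s=np.load('pics/w4.npz')
for uv in [(697,255),(708,517)]: print(ray('wrist',uv,.01,1.5625,s).round(4))
for uv in [(716,350),(716,262),(800,332)]: print(ray('wrist',uv,.01,1.5625,s).round(4))"
```

```text
14.35 [ 0.4398 -0.1626  0.2194] [2.000e-03 3.139e+00 1.000e-03] 1.0043049505883526 [0.1 0.4 0.6]
[[0.5743 0.2894]]
[[0.7722 0.3369]]
[[0.6374 0.3144]]
[[0.5786 0.302 ]]
[[0.6247 0.3661]]
```

View pics/w5.png

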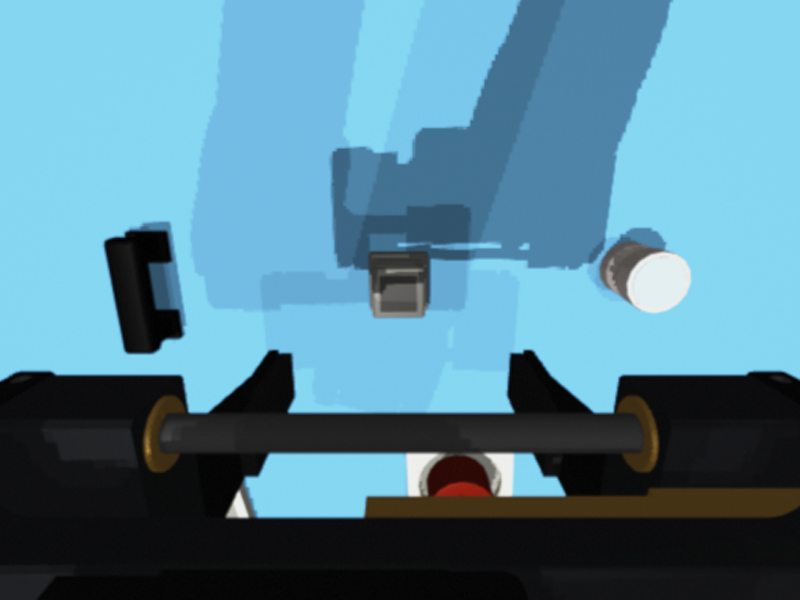

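Request:
play_rows(increments=[[[0.03,0,0.33,0,0,0,1],[0.03,0,0.66,0,0,0,1],[0.03,0,0.8,0,0,0,1],[0.03,0,0.8,0,0,0,1]]])

```text
time: 14.8
position: [0.436, -0.1603, 0.1363]
tool_rot: [0.005, -3.137, -0.001]
ft_force: [0.1, 0.9, -0.1]
grip_width: 1.002
grip_force: 0.0
```

Request:
play_rows(increments=[[[0,0,0.2,0,0,0,1],[0,0,0.4,0,0,0,1],[0,0,0.52,0,0,0,1],[0,0,0.52,0,0,0,0],[0,0,0.52,0,0,0,-0.5],[0,0,0.52,0,0,0,-1],[0,0,0.52,0,0,0,-1],[0,0,0.52,0,0,0,-1]]])

```text
time: 15.6
position: [0.4373, -0.1621, 0.0869]
tool_rot: [-0.001, 3.14, 0.0]
ft_force: [0.2, -0.4, 0.2]
grip_width: 0.63
grip_force: 0.0
```

Request:
play_rows(increments=[[[0,0,0,0,0,0,-1],[0,0,0,0,0,0,-1],[0,0,-0.15,0,0,0,-1],[0,0,-0.35,0,0,0,-1],[0,0,-0.6,0,0,0,-1],[0,0,-0.85,0,0,0,-1],[0,0,-1,0,0,0,-1],[0,0,-1,0,0,0,-1]]])

```text
time: 16.4
position: [0.4382, -0.1625, 0.1883]
tool_rot: [-0.001, 3.137, -0.001]
ft_force: [0.4, -0.1, 0.1]
grip_width: 0.391
grip_force: 15.0
```

```bash
python3 -c "
from h import *
s=np.load('pics/w5.npz')
print(ray('wrist',[(105,242),(125,352),(132,237),(159,350),(118,239),(142,351)],.036,1.5625,s).round(4))"
```

```text
[[ 0.4043 -0.3478]
 [ 0.4791 -0.3493]
 [ 0.4012 -0.3304]
 [ 0.4777 -0.3261]
 [ 0.4025 -0.3394]
 [ 0.4784 -0.3377]]
```

Request:
play_rows(increments=[[[-0.04,0.1,0,0,0,0,-1],[-0.12,0.3,0,0,0,0,-1],[-0.2,0.58,0,0,0,0,-1],[-0.285,0.83,0,0,0,0,-1]]])

```text
time: 16.8
position: [0.4647, -0.077, 0.1846]
tool_rot: [0.001, -3.139, -0.001]
ft_force: [-0.2, 0.1, 0.1]
grip_width: 0.386
grip_force: 15.0
```

Request:
play_rows(increments=[[[-0.1,0.28,0,0,0,0,-1],[-0.2,0.56,0,0,0,0,-1],[-0.285,0.83,0,0,0,0,-1]]])

```text
time: 17.1
position: [0.4932, 0.0062, 0.1845]
tool_rot: [0.002, -3.139, -0.0]
ft_force: [0.3, 0.9, -0.7]
grip_width: 0.393
grip_force: 15.0
```

Request:
play_rows(increments=[[[-0.1,0.28,0,0,0,0,-1],[-0.2,0.56,0,0,0,0,-1],[-0.285,0.83,0,0,0,0,-1]]])

```text
time: 17.4
position: [0.5215, 0.0892, 0.1843]
tool_rot: [0.002, -3.139, 0.0]
ft_force: [0.7, 0.4, -0.9]
grip_width: 0.389
grip_force: 15.0
```

Request:
play_rows(increments=[[[-0.1,0.28,0,0,0,0,-1],[-0.2,0.56,0,0,0,0,-1],[-0.285,0.83,0,0,0,0,-1]]])

```text
time: 17.7
position: [0.5498, 0.1721, 0.1841]
tool_rot: [0.002, -3.138, 0.001]
ft_force: [0.1, -0.9, -0.6]
grip_width: 0.393
grip_force: 15.0
```

Request:
play_rows(increments=[[[-0.1,0.28,0,0,0,0,-1],[-0.2,0.56,0,0,0,0,-1],[-0.285,0.83,0,0,0,0,-1]]])

```text
time: 18.0
position: [0.5781, 0.255, 0.1838]
tool_rot: [0.002, -3.138, 0.001]
ft_force: [0.1, 0.5, 0.6]
grip_width: 0.389
grip_force: 15.0
```

Request:
play_rows(increments=[[[-0.1,0.28,0,0,0,0,-1],[-0.2,0.56,0,0,0,0,-1],[-0.25,0.75,0,0,0,-0.03,-1],[-0.285,0.84,0,0,0,-0.06,-1],[-0.285,0.84,0,0,0,-0.09,-1],[-0.285,0.84,0,0,0,-0.117,-1],[-0.285,0.84,0,0,0,-0.117,-1],[-0.285,0.84,0,0,0,-0.117,-1]]])

```text
time: 18.8
position: [0.6066, 0.3374, 0.1846]
tool_rot: [0.288, -3.126, 0.001]
ft_force: [-0.1, 0.1, -0.9]
grip_width: 0.386
grip_force: 15.0
```

```bash
python3 -c "
from h import *
look('w6')"
```

```text
18.8 [0.6066 0.3374 0.1846] [ 2.880e-01 -3.126e+00  1.000e-03] 0.386405212966541 [-0.1  0.1 -0.9]
```

View pics/w6.png

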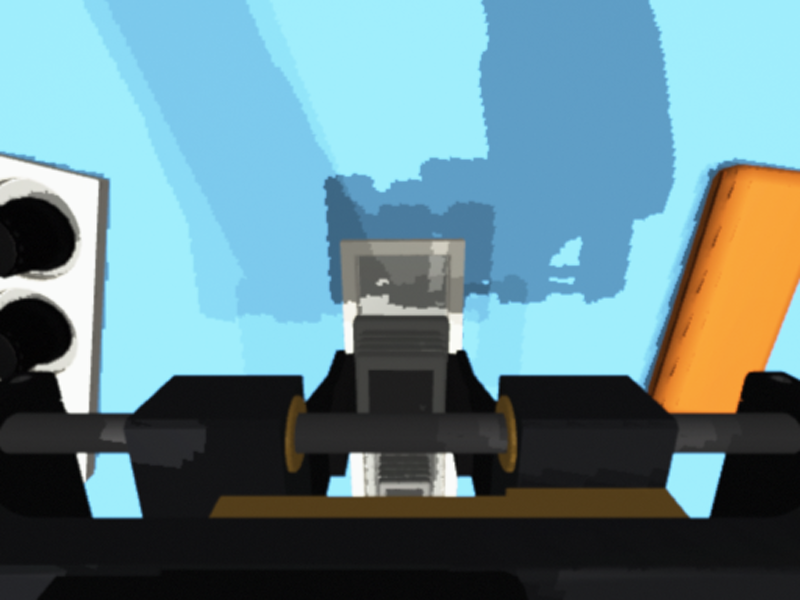

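Request:
play_rows(increments=[[[0,0,0.2,0,0,0,-1],[0,0,0.45,0,0,0,-1],[0,0,0.7,0,0,0,-1],[0,0,0.85,0,0,0,-1],[0,0,0.93,0,0,0,-1],[0,0,0.98,0,0,0,-1],[0,0,0.98,0,0,0,-1],[0,0,0.98,0,0,0,-1]]])

```text
time: 19.65
position: [0.6083, 0.3369, 0.0909]
tool_rot: [-0.288, 3.127, 0.0]
ft_force: [-3.2, -2.3, 7.2]
grip_width: 0.391
grip_force: 15.0
```

Request:
play_rows(increments=[[[0,0,0,0,0,0,0],[0,0,0,0,0,0,0.4],[0,0,0,0,0,0,0.6],[0,0,0,0,0,0,0.6],[0,0,-0.15,0,0,0,0.6],[0,0,-0.4,0,0,0,0.6],[0,0,-0.7,0,0,0,1],[0,0,-1,0,0,0,1]]])

```text
time: 20.45
position: [0.6076, 0.337, 0.1903]
tool_rot: [-0.289, 3.128, 0.0]
ft_force: [0.0, -0.5, 0.0]
grip_width: 0.904
grip_force: 0.0
```

Request:
play_rows(increments=[[[0,0,-0.1,0,0,0.08,1],[0,0,-0.3,0,0,0.117,1],[0,0,-0.3,0,0,0.117,1]]])

```text
time: 20.75
position: [0.609, 0.3379, 0.2229]
tool_rot: [-0.001, 3.136, 0.006]
ft_force: [0.3, 0.8, 1.4]
grip_width: 0.997
grip_force: 0.0
```

Request:
play_rows(increments=[[[0.08,-0.32,0,0,0,0,1],[0.16,-0.64,0,0,0,0,1],[0.24,-0.96,0,0,0,0,1]]])

```text
time: 21.05
position: [0.5829, 0.24, 0.2177]
tool_rot: [0.005, -3.141, 0.001]
ft_force: [1.0, 0.0, 0.7]
grip_width: 0.998
grip_force: 0.0
```

Request:
play_rows(increments=[[[0.08,-0.32,0,0,0,0,1],[0.16,-0.64,0,0,0,0,1],[0.24,-0.96,0,0,0,0,1]]])

```text
time: 21.35
position: [0.559, 0.1437, 0.2179]
tool_rot: [0.004, -3.141, 0.0]
ft_force: [-0.0, -0.8, 0.2]
grip_width: 0.998
grip_force: 0.0
```

Request:
play_rows(increments=[[[0.08,-0.32,0,0,0,0,1],[0.16,-0.64,0,0,0,0,1],[0.24,-0.96,0,0,0,0,1]]])

```text
time: 21.65
position: [0.535, 0.0477, 0.218]
tool_rot: [0.004, -3.141, 0.0]
ft_force: [-0.2, 0.4, -1.1]
grip_width: 1.0
grip_force: 0.0
```

Request:
play_rows(increments=[[[0.08,-0.32,0,0,0,0,1],[0.16,-0.64,0,0,0,0,1],[0.24,-0.96,0,0,0,0,1]]])

```text
time: 21.95
position: [0.511, -0.0483, 0.218]
tool_rot: [-0.004, 3.142, 0.0]
ft_force: [1.0, -0.4, -0.7]
grip_width: 1.002
grip_force: 0.0
```

Request:
play_rows(increments=[[[0.08,-0.32,0,0,0,0,1],[0.16,-0.64,0,0,0,0,1],[0.24,-0.96,0,0,0,0,1]]])

```text
time: 22.25
position: [0.4871, -0.1442, 0.218]
tool_rot: [-0.004, 3.142, 0.0]
ft_force: [0.5, -0.0, -0.2]
grip_width: 0.998
grip_force: 0.0
```

Request:
play_rows(increments=[[[0.08,-0.32,0,0,0,0,1],[0.16,-0.64,0,0,0,0,1],[0.24,-0.96,0,0,0,0,1]]])

```text
time: 22.55
position: [0.4632, -0.2401, 0.218]
tool_rot: [-0.004, 3.142, 0.0]
ft_force: [0.3, -0.2, -0.6]
grip_width: 0.995
grip_force: 0.0
```

Request:
play_rows(increments=[[[0.08,-0.32,0,0,0,0,1],[0.16,-0.64,0,0,0,0,1],[0.24,-0.96,0,0,0,0,1],[0.24,-0.96,0,0,0,0,1],[0.24,-0.96,0,0,0,0,1]]])

```text
time: 23.05
position: [0.4394, -0.3354, 0.2178]
tool_rot: [-0.0, -3.141, -0.001]
ft_force: [-0.6, 0.8, -0.9]
grip_width: 1.001
grip_force: 0.0
```

```bash
python3 -c "
from h import *
look('w7')"
```

```text
23.05 [ 0.4394 -0.3354  0.2178] [-0.000e+00 -3.141e+00 -1.000e-03] 1.0014871497507727 [-0.6  0.8 -0.9]
```

View pics/w7.png

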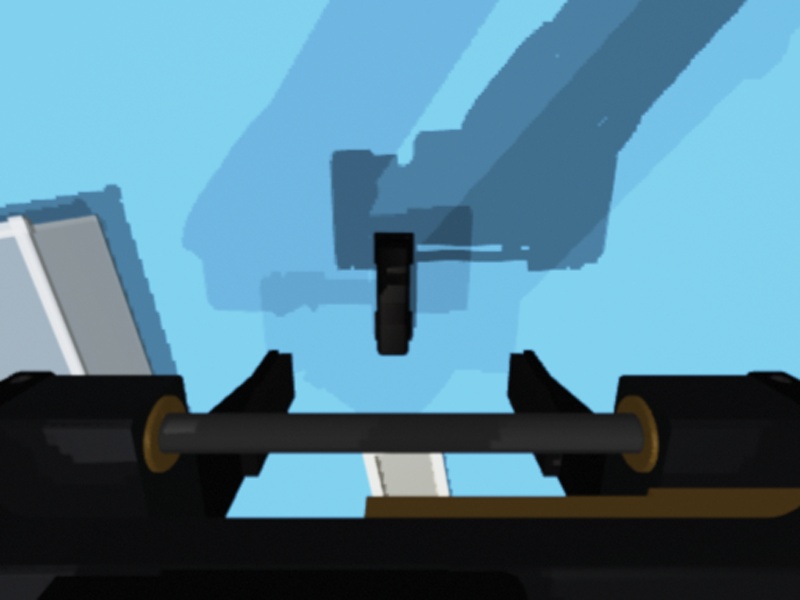

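Request:
play_rows(increments=[[[0,-0.03,0.33,0,0,0,1],[0,-0.03,0.66,0,0,0,1],[0,-0.03,0.8,0,0,0,1],[0,-0.03,0.8,0,0,0,1]]])

```text
time: 23.5
position: [0.4394, -0.3359, 0.1362]
tool_rot: [0.004, -3.138, -0.004]
ft_force: [-0.8, 0.2, 0.5]
grip_width: 1.002
grip_force: 0.0
```

Request:
play_rows(increments=[[[0,0,0.2,0,0,0,1],[0,0,0.4,0,0,0,1],[0,0,0.52,0,0,0,1],[0,0,0.52,0,0,0,0],[0,0,0.52,0,0,0,-0.5],[0,0,0.52,0,0,0,-1],[0,0,0.52,0,0,0,-1],[0,0,0.52,0,0,0,-1]]])

```text
time: 24.3
position: [0.4403, -0.3383, 0.0869]
tool_rot: [-0.001, 3.14, -0.001]
ft_force: [0.4, 0.4, -0.0]
grip_width: 0.633
grip_force: 0.0
```

Request:
play_rows(increments=[[[0,0,0,0,0,0,-1],[0,0,0,0,0,0,-1],[0,0,0,0,0,0,-1],[0,0,-0.15,0,0,0,-1],[0,0,-0.4,0,0,0,-1],[0,0,-0.7,0,0,0,-1],[0,0,-1,0,0,0,-1],[0,0,-1,0,0,0,-1]]])

```text
time: 25.1
position: [0.4419, -0.34, 0.1917]
tool_rot: [-0.0, 3.134, -0.006]
ft_force: [0.3, -0.6, -0.0]
grip_width: 0.251
grip_force: 14.9
```

Request:
play_rows(increments=[[[-0.1,0.01,0,0,0,0,-1],[-0.35,0.03,0,0,0,0,-1],[-0.62,0.05,0,0,0,0,-1],[-0.91,0.07,0,0,0,0,-1]]])

```text
time: 25.5
position: [0.5317, -0.3302, 0.1849]
tool_rot: [0.001, -3.14, -0.002]
ft_force: [0.9, -0.1, 0.0]
grip_width: 0.253
grip_force: 14.9
```

Request:
play_rows(increments=[[[-0.28,0.02,0,0,0,0,-1],[-0.55,0.04,0,0,0,-0.03,-1],[-0.8,0.06,0,0,0,-0.06,-1],[-0.91,0.07,0,0,0,-0.09,-1],[-0.91,0.07,0,0,0,-0.103,-1],[-0.91,0.07,0,0,0,-0.103,-1],[-0.91,0.07,0,0,0,-0.103,-1]]])

```text
time: 26.2
position: [0.6208, -0.3244, 0.1857]
tool_rot: [0.252, -3.13, -0.001]
ft_force: [0.6, 0.1, -0.2]
grip_width: 0.249
grip_force: 14.9
```

```bash
python3 -c "
from h import *
look('w8')"
```

```text
26.2 [ 0.6208 -0.3244  0.1857] [ 2.52e-01 -3.13e+00 -1.00e-03] 0.24901846007633718 [ 0.6  0.1 -0.2]
```

View pics/w8.png

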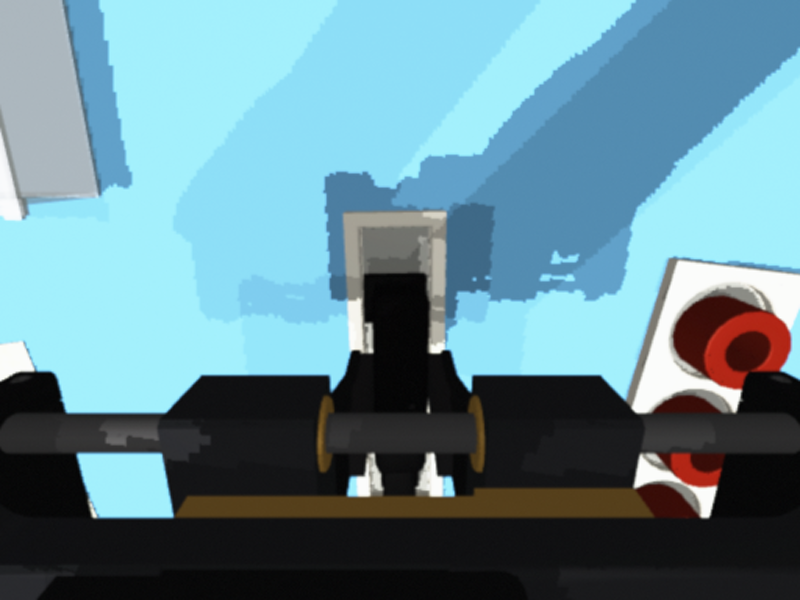

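```bash
python3 -c "
from h import *
s=np.load('pics/w8.npz')
p=ray('wrist',[(344,212),(446,211)],.01,1.5625,s);print(p)
R=Ro.from_rotvec(s['tool_rot']).as_matrix()
m=p.mean(0);print(R.T@np.r_[m-s['position'][:2],0])"
```

```text
[[ 0.57169541 -0.36692138]
 [ 0.56140135 -0.30695409]]
[ 5.55174447e-02 -3.70064644e-03  7.61050852e-05]
```

Request:
play_rows(increments=[[[-0.01,-0.03,0.2,0,0,0,-1],[-0.01,-0.03,0.45,0,0,0,-1],[-0.01,-0.03,0.7,0,0,0,-1],[-0.01,-0.03,0.85,0,0,0,-1],[-0.01,-0.03,0.93,0,0,0,-1],[-0.01,-0.03,0.98,0,0,0,-1],[-0.01,-0.03,0.98,0,0,0,-1],[-0.01,-0.03,0.98,0,0,0,-1]]])

```text
time: 27.05
position: [0.6243, -0.3288, 0.0925]
tool_rot: [-0.252, 3.127, -0.005]
ft_force: [-2.4, 0.0, 12.0]
grip_width: 0.254
grip_force: 15.0
```

Request:
play_rows(increments=[[[0,0,0,0,0,0,-0.3],[0,0,0,0,0,0,0],[0,0,0,0,0,0,0.3],[0,0,0,0,0,0,0.3],[0,0,-0.15,0,0,0,0.3],[0,0,-0.4,0,0,0,0.3],[0,0,-0.7,0,0,0,1],[0,0,-1,0,0,0,1]]])

```text
time: 27.85
position: [0.6233, -0.3268, 0.1902]
tool_rot: [-0.255, 3.131, -0.0]
ft_force: [0.4, 0.5, -0.2]
grip_width: 0.752
grip_force: 0.0
```

Request:
play_rows(increments=[[[0.3,0,-0.2,0,0,0,1],[0.6,0,-0.4,0,0,0,1],[1,0,-0.6,0,0,0,1],[1,0,-0.6,0,0,0,1],[1,0,-0.6,0,0,0,1]]])

```text
time: 28.35
position: [0.5243, -0.3437, 0.2503]
tool_rot: [-0.251, 3.128, -0.001]
ft_force: [0.5, 1.0, -0.2]
grip_width: 0.992
grip_force: 0.0
```

```bash
python3 -c "
from h import *
look('w9')
cv2.imwrite('pics/t9.png',cv2.resize(ctrl.get_image('top')[100:190,140:400,::-1],None,fx=3,fy=3,interpolation=cv2.INTER_CUBIC))
cv2.imwrite('pics/s9.png',cv2.resize(ctrl.get_image('scene')[150:350,60:420,::-1],None,fx=2.2,fy=2.2,interpolation=cv2.INTER_CUBIC))"
```

```text
28.35 [ 0.5243 -0.3437  0.2503] [-2.510e-01  3.128e+00 -1.000e-03] 0.9924914528096245 [ 0.5  1.  -0.2]
```

View pics/t9.png

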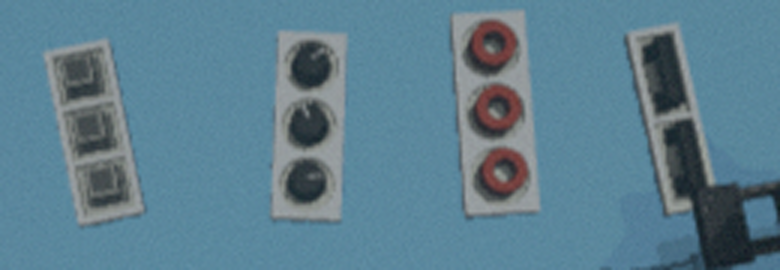

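View pics/s9.png

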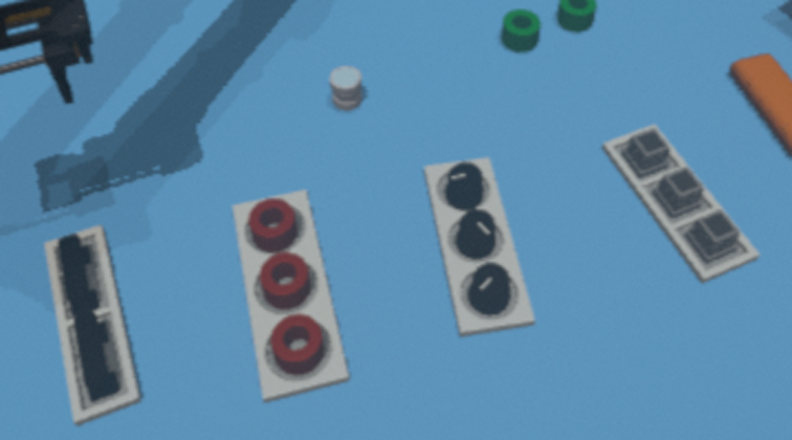

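Request:
play_rows(increments=[[[-0.4,0,0,0,0,0,1],[-0.8,0,0,0,0,0,1],[-1,0,0,0,0,0,1],[-1,0,0,0,0,0,1],[-1,0,0,0,0,0,1],[-1,0,0,0,0,0,1]]])

```text
time: 29.1
position: [0.6225, -0.3274, 0.2477]
tool_rot: [0.253, -3.13, 0.0]
ft_force: [-0.2, -0.8, -0.4]
grip_width: 0.998
grip_force: 0.0
```

Request:
play_rows(increments=[[[-0.2,0,0,0,0,0,1],[-0.2,0,0,0,0,0,1],[-0.2,0,0,0,0,0,1],[-0.2,0,0,0,0,0,1]]])

```text
time: 29.5
position: [0.6419, -0.3244, 0.2485]
tool_rot: [0.253, -3.131, 0.0]
ft_force: [-1.5, -0.0, 0.4]
grip_width: 0.999
grip_force: 0.0
```

```bash
python3 -c "
from h import *
look('w10')
im=cv2.imread('pics/w10.png')[100:380,240:560]
g=lambda i:np.uint8(255*(i/255.)**.5)
a=cv2.resize(g(im),(640,560),interpolation=cv2.INTER_CUBIC)
cv2.imwrite('pics/c10.png',a)"
```

```text
29.5 [ 0.6419 -0.3244  0.2485] [ 0.253 -3.131  0.   ] 0.9991272442645105 [-1.5 -0.   0.4]
```

View pics/c10.png

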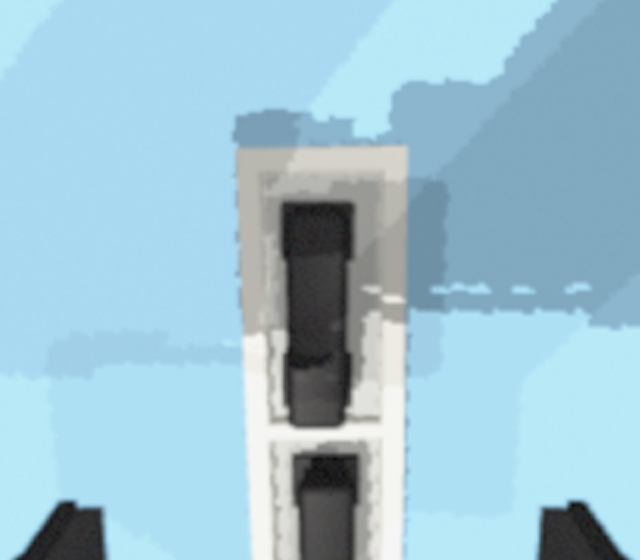

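```bash
python3 -c "
from h import *
s=np.load('pics/w10.npz');R=Ro.from_rotvec(s['tool_rot']).as_matrix()
def t(u,v,z):
    p=ray('wrist',(240+u/2,100+v/2),z,1.5625,s)[0];return (R.T@np.r_[p-s['position'][:2],0])[:2].round(4)
print('tray near',t(236,148,.01),t(408,146,.01))
print('foot near base',t(283,203,.002),t(353,203,.002),'as top',t(318,203,.038))
print('far end top',t(292,425,.038),t(344,425,.038))"
```

```text
tray near [ 0.0755 -0.031 ] [0.0762 0.0307]
foot near base [ 0.0555 -0.0147] [0.0555 0.0115] as top [ 0.0584 -0.0015]
far end top [-0.02  -0.011] [-0.02    0.0078]
```

```bash
python3 -c "
from bench import ctrl
print(ctrl.close_job())"
```

```text
the job is handed in; nothing more can be done
None
```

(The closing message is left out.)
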